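Scan the cleaner jug's label, then take off its safety cap

ROBOT

A 6-joint arm with a two-finger parallel gripper is mounted at the origin on the work surface. World frame = base frame: x ahead of the robot, y to its left, z up, the work surface at z = 0. Lengths are in m, angles in degrees, forces in N, time in s.
With the tool pointing down it reaches from about 0.25 to 0.8 m from the base axis. Payload 8.5 kg.
Tool frame: the origin (TCP) lies on the mounting face of the last link; the fingertips stand ctrl.nose_length ahead of it and the grasp point (between the pads) lies 155 mm ahead of it (ctrl.nose_length is the distance from the TCP to the fingertips, in m); z points along the fingers, y is the line along which they close (so a half turn about z gives the same grasp; the last joint's range is limited). The gripper opens to 85 mm and grips with 20 to 120 N. Pads are 22 mm wide; open, the fingers measure 114 mm over their backs; the gripper's body (76 mm by 85 mm) begins 54 mm behind the grasp point. The pads swing forward as they close: fully open they stand 13 mm farther back than shut.
Start: joints at [-75.115, 13.648, -0.773, 75.585, 0, 90], TCP at [0.135, -0.507, 0.405] pointing down, gripper open.
Joint ranges: [-152.45, 152.45], [-59.26, 108.67], [-65.41, 83.53], [-104.44, 129.93], [-82.83, 76.93], [-180, 180]. Speed limits (degrees/s): [127.2, 127.2, 159.86, 180, 180, 180].

INTERFACE

Orientations are given as [roll, pitch, yaw] about the fixed x, y, z axes, in that order (R = Rz(yaw) Ry(pitch) Rx(roll)).
In Python, from cell import ctrl gives the robot as it stands.
- The arm moves only by the shell command python3 inch.py 'ROWS' [FORCE]. ROWS is a JSON list of rows, 1 to 20 of them, each of 7 numbers: dx, dy, dz in m, then a rotation vector rx, ry, rz in degrees, then the finger opening in m; each row is the pose to reach, as a shift and turn from the pose commanded when the command began, along the tool's axes at that moment; what a row does not reach only later rows make up. A row lasts 1/12 s, in which the tool goes at most 0.0417 m and 7.16 degrees, less where a joint would pass 70% of its speed; a pose out of reach is approached as far as the arm can. The fingers move at their own pace and stop on an object; FORCE is the grip in N (left out, the last holds). Time passes only in rows, so rows that do not move let the fingers close. It prints the time, the measured TCP pose, the force, the opening and the grip force at its end.
- ctrl.read_state(): the state, without advancing time (a new reading comes with each control period).
- ctrl.capture(name): name is "scene" or "top" or "wrist"; returns a dict with "image" (480x640x3 uint8, red, green, blue), "K" (3x3 intrinsics, pixels), "pose" (4x4, takes a point from camera to world coordinates). Camera axes: x right, y down, z forward; pixel columns grow to the right and rows downward; lengths in m; the calibration is good to about 2 mm. A picture is of the moment at which its call begins. There is no depth.
- ctrl.sign_off(): hands the job in; it is judged then, once.
The state is a dict: "t": time; "joints": joint angles; "qd": joint speeds; "joint_efforts": joint torques, N m; "tcp_pos": TCP position; "orientation": TCP orientation; "contact_force": force on the tool from outside, world axes, zero at the start; "moment": the same for the moment, N m; "width": finger opening in m; "finger_force": force on a finger pad.
Only numpy, scipy, OpenCV 4.12 (cv2) and the standard library are available. Lean on these libraries where they do the work, as an engineer would, in place of code of your own. Each camera call takes 0.05 s, during which the arm holds its last target. There are 200 camera calls.

TASK

Log the contact-cleaner jug before opening it: pick up the hand scanner, hold its window steady for a good second about 5 to 10 cm in front of the jug's label, pointing straight at its middle, and lay the scanner back flat in the middle of its mat. Then grip the jug's push-and-turn cap, press it fully down, keep it down while twisting it counter-clockwise until it is free and lift it straight up, and finish still holding it, level and motionless, about 5 to 10 cm above the jug's neck. Leave everything else on the table where it is.

Things in the scene. Friction and masses are not known exactly. Their poses are not given: they have to be found in the camera images.
- scanner: hand-held barcode scanner, black plastic stick lying flat, 140 mm long, about 150 g: handle 30 mm wide and high; head at its +x end 34 mm long, 44 mm wide, 34 mm high. Origin: centre of its underside, 70 mm behind the window; x along the stick, out of the window; z up. It balances within 10 mm of the origin: pinch the handle there, across its 30 mm width.
- window (a point): centre of the scanner's reading window, in the head's end face: 70 mm along x and 17 mm up from the scanner's origin. Same axes as the scanner; it reads along +x.
- mat: grey rubber mat, 180 x 120 x 4 mm, fixed to the table, the scanner lying on it. Origin: centre of underside; long side along x. The mat is on one side (left or right) and the jug on the other.
- jug: square white cleaner jug, 76 x 76 mm, clamped in a dark steel bracket (base 120 x 100 mm, walls to 53 mm) fixed to the table: it neither turns nor lifts. Origin: on the table under its axis; z up. Its -x side is the front, roughly towards the robot: the bracket is open there, and the front panel leans back 25 degrees from z = 65 to 127 mm and carries the label. Shoulder at 137 mm.
- label (a point): middle of the barcode label (50 mm wide, 48 mm high) on the jug's leaning front panel: 24 mm in front of (-x) the jug's axis, 95 mm above the table. Axes as the jug's: a level scanner with its x along the jug's x faces it well.
- neck (a point): centre of the top rim of the jug's neck, under the cap, 170 mm above the table. Inside the cap two lugs hook under two lips of the neck, with a catch; a spring in the neck pushes the cap up with 5 N, and 12 N when pressed fully down. The freed cap is raised about 5 mm by it.
- cap: grey ribbed round push-and-turn cap on the jug, 50 mm across, 34 mm high, 60 g. Origin: centre of its underside, 150 mm above the table when locked; z up. Grip across its diameter from above. Pressed down (5 mm to clear the catch, hard stop at 7.5 mm) and kept down it turns counter-clockwise seen from above; beyond 50 degrees it lifts off (stop at 130); do not force it unpressed.
- breaker_two: two-pole circuit breaker, white plastic, 85 x 36 x 68 mm, standing on its back between the two work places; bystander. Origin: centre of underside.
- breaker_three: three-pole circuit breaker, white plastic, 85 x 54 x 68 mm, to the right (-y) side; bystander. Origin: centre of underside.
- tape: roll of black insulating tape, 60 mm across, 19 mm high, lying flat in the middle of the table; bystander. Origin: centre of underside.
- screwdriver: screwdriver, 190 mm long, red handle, lying crosswise just in front of the robot; bystander.
- pliers: red-handled pliers, about 170 x 70 x 18 mm, lying on the left (+y) side; bystander. Origin: under their middle.
- oil: small white round bottle with an ordinary black cap, 44 mm across, 115 mm high, standing on the right (-y) side; bystander. Origin: centre of underside.
- tester: grey stick-shaped voltage tester, 150 x 24 x 22 mm, lying on the left (+y) side; bystander. Origin: centre of underside.

How it is judged:
By the outcome, as a careful person would: the job done as asked, in the order asked, and still so for the second after the job is handed in, while the arm keeps its last pose, push and grip.
It also fails if it takes over 64 s, if anything falls off the work surface, if the arm or the gripper's body presses on something with over 40 N, if the wrist force passes 120 N, or if a joint passes its speed limit or range.

## Working session

There is one attempt and no reset: what is moved stays moved. The work goes in short steps, Python scripts to look and compute and a shell command to move; the robot and the scene stay as the last step left them, time stands still between calls to the robot, and variables do not carry over. Pictures are saved under pics/ and viewed, at most 10 in all, crops included, and the job is handed in when it is done.

```bash
ls; mkdir -p pics
python3 - <<'E'
from cell import ctrl
import cv2,numpy as np
print(ctrl.read_state(),ctrl.nose_length)
for n in("scene","top"):
    c=ctrl.capture(n);cv2.imwrite(f"pics/{n}0.png",c["image"][:,:,::-1]);np.savez(f"{n}0.npz",**c);print(n,c["K"].tolist(),c["pose"].round(4).tolist())
E
```

```text
cell.py
inch.py
pics
{'t': 0.0, 'joints': array([-7.51141791e+01,  1.36778467e+01, -8.16919731e-01,  7.55851356e+01,
       -1.92761454e-03,  9.00007413e+01]), 'qd': array([ 4.24417947e-03, -3.08401586e-02, -2.13535123e-05, -2.49819908e-02,
        9.86607578e-02, -3.22970328e-02]), 'joint_efforts': array([ 3.07702858e-04, -5.38782907e+01,  3.46437335e+01,  1.85708905e-02,
       -1.43550270e-06,  3.22074463e-06]), 'tcp_pos': array([ 0.13481799, -0.5072058 ,  0.4041061 ]), 'orientation': array([-1.79920098e+02,  1.92864644e-03,  1.48850823e+01]), 'contact_force': array([-0.57668504, -0.3002274 ,  0.45294887]), 'moment': array([-0.02123027, -0.01294862,  0.04454126]), 'finger_force': 0.0, 'width': 0.08515247192270073} 0.1734
scene [[531.8221695147823, 0.0, 323.42520602746634], [0.0, 531.8221695147823, 242.46897226726372], [0.0, 0.0, 1.0]] [[-0.0283, 0.767, -0.641, 1.298], [0.9996, 0.0239, -0.0155, 0.0301], [0.0035, -0.6412, -0.7674, 1.0233], [0.0, 0.0, 0.0, 1.0]]
top [[515.060829072726, 0.0, 320.3022452867699], [0.0, 515.060829072726, 245.9969198094904], [0.0, 0.0, 1.0]] [[0.0021, -0.9945, 0.1046, 0.4207], [-0.9999, -0.0003, 0.0168, 0.0051], [-0.0166, -0.1046, -0.9944, 1.4085], [0.0, 0.0, 0.0, 1.0]]
```

View pics/scene0.png

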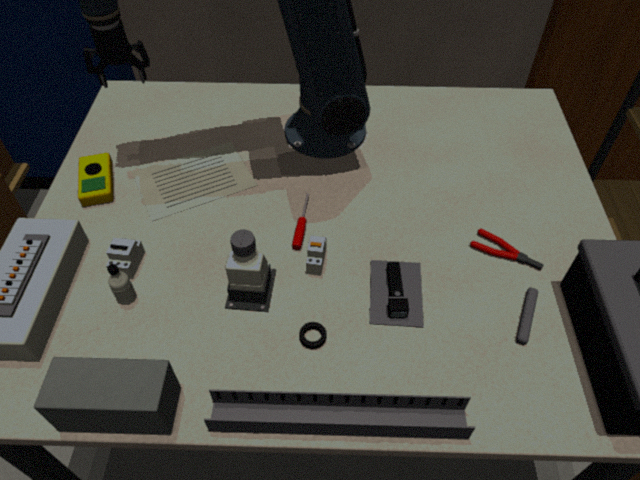

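View pics/top0.png

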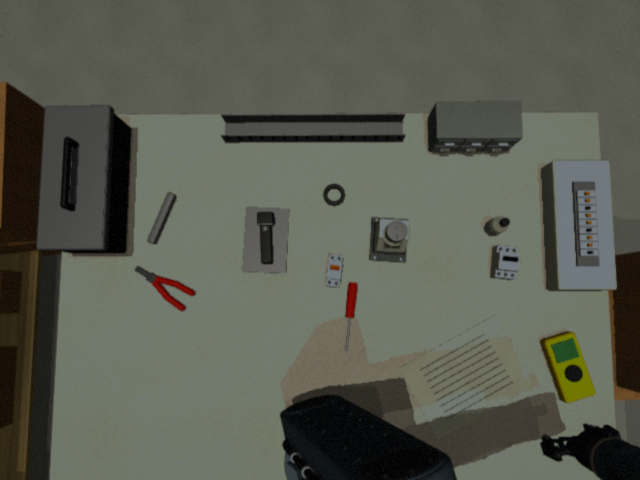

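The scene view shows the scanner on its mat at right (397,290), the jug at (248,265) and its cap at (243,243). In the top view the mat spans (245-288, 207-272), with the scanner's head towards +x at (265,217). The cap is at (396,231) and the bracket at (389,239).

```bash
cat > h.py <<'E'
import numpy as np,cv2
def ray(c,u,v):
    d=c["pose"][:3,:3]@np.linalg.inv(c["K"])@[u,v,1.]; return c["pose"][:3,3],d
def onplane(c,u,v,z):
    o,d=ray(c,u,v); return o+d*(z-o[2])/d[2]
def tri(c1,p1,c2,p2):
    (a,d),(b,e)=ray(c1,*p1),ray(c2,*p2)
    s=np.linalg.lstsq(np.c_[d,-e],b-a,rcond=None)[0]
    P,Q=a+d*s[0],b+e*s[1]; return (P+Q)/2,np.linalg.norm(P-Q)
def biggest(mask,x0,y0,x1,y1):
    m=np.zeros(mask.shape,np.uint8);m[y0:y1,x0:x1]=mask[y0:y1,x0:x1]
    return max(cv2.findContours(m,cv2.RETR_EXTERNAL,cv2.CHAIN_APPROX_NONE)[0],key=cv2.contourArea)
E
python3 - <<'E'
from h import *
t=dict(np.load("top0.npz"));s=dict(np.load("scene0.npz"))
a=cv2.resize(t["image"][195:285,235:425],None,fx=4,fy=4,interpolation=cv2.INTER_CUBIC)
b=cv2.resize(s["image"][225:335,215:435],None,fx=3.45,fy=3.45,interpolation=cv2.INTER_CUBIC)[:,:760]
b=np.pad(b,((0,0),(0,760-b.shape[1]),(0,0)))
cv2.imwrite("pics/a.png",a[:,:,::-1]);cv2.imwrite("pics/b.png",b[:,:,::-1])
g=t["image"].max(2)
print(g[205:275:5,240:295:3])
def rect(mask,box,z):
    c=biggest(mask.astype(np.uint8)*255,*box);W=np.array([onplane(t,u,v,z)[:2] for u,v in c[:,0]])*1000
    return cv2.minAreaRect(W.astype(np.float32)),cv2.contourArea(c)
print("scanner",rect(g<45,(240,200,295,280),.03))
print("mat",rect(g<130,(235,200,295,280),.004))
E
```

```text
[[123 121 122 121 119 123 123 124 122 122 122 123 123 121 124 123 121 122
  124]
 [122 121  88  90  92  94  92  93  92  91  88  92  93  94  95  94  91 121
  122]
 [123 123  97  91  93  90  28  32  31  32  28  24  94  95  95  96 100 123
  123]
 [122 122  93  92  92  94  33  33  35  36  34  14  91  94  92  95 107 124
  122]
 [122 122  91  92  92  93  78  34  43  31  23  39  97  97  94  94  93 121
  122]
 [122 120  93  95  93  93  95  31  71  41  12  90  98  95  95  95  90 122
  123]
 [122 116  93  92  94  94  95  29  32  39  16  97  97  97  96  98 103 122
  123]
 [123 112  95  96  97  92  95  27  36  37  20  92  99  98  96  96 117 122
  123]
 [123 117  94  95  93  95  94  31  35  35  24  81  96  98  98  99 116 122
  121]
 [124  98  95  95  95  98  95  29  31  34  29  66 100  97 100  98 119 122
  122]
 [123  95  95  97  99  99  97  34  36  36  31  65  98 100  99 102 122 121
  124]
 [119 100  96  98  99 100  97  34  37  35  38  64 100 102 101  96 122 122
  121]
 [124 100  97  97  99  99  99  97  95  99  98 100 101 101 102  93 121 123
  120]
 [120  99  97  98  99  97 100  99 101 100 102 101  99 102 101  96 123 121
  122]]
scanner (((589.1051635742188, 176.31771850585938), (139.25498962402344, 46.185150146484375), 0.8581486344337463), 570.0)
mat (((587.3231811523438, 183.06100463867188), (220.03378295898438, 163.94595336914062), 0.4263457655906677), 4661.0)
```

View pics/a.png

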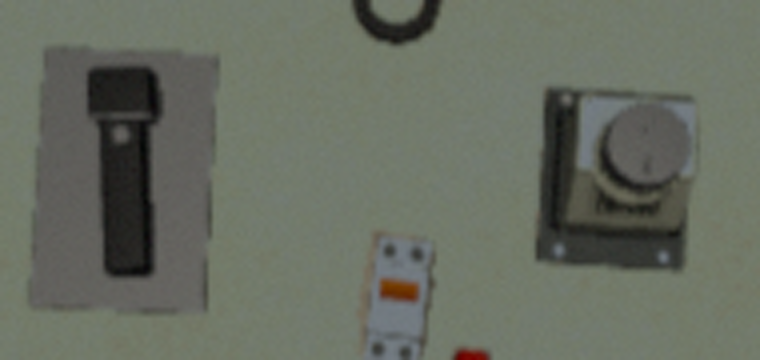

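View pics/b.png

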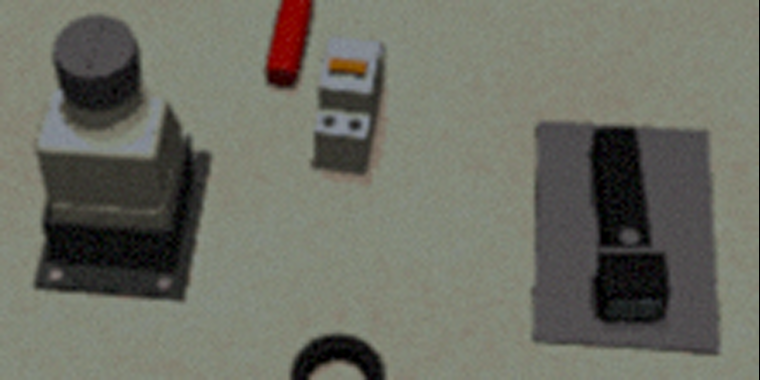

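The crops show the scanner axis close to the mat's long axis, and the cap's top disc and the bracket base edges are clear. The mat and the bracket look yawed by a few degrees. Next I'll measure them.

Run:
```python
from h import *
t=dict(np.load("top0.npz"));s=dict(np.load("scene0.npz"))
g=cv2.GaussianBlur(t["image"],(3,3),0).max(2).astype(np.uint8)
def rect(mask,box,z):
    c=biggest(mask.astype(np.uint8)*255,*box);W=np.array([onplane(t,u,v,z)[:2] for u,v in c[:,0]])*1000
    return [np.round(x,1) for x in cv2.minAreaRect(W.astype(np.float32))]
print("mat",rect(g<110,(238,200,295,280),.004))
# scanner: handle edge rows, sub-pixel
M=[]
for v in range(230,262,2):
    r=t["image"].max(2)[v,252:282].astype(float); k=np.where(r<50)[0]; M.append((v,252+k.min(),252+k.max()))
M=np.array(M);print(M[[0,4,8,12,15]].tolist())
for nm,z,cols in(("Lbot?",.030,1),("R",.030,2)):
    P=np.array([onplane(t,m[cols]+(-.5 if cols==1 else .5),m[0],z) for m in M]);f=np.polyfit(P[:,0],P[:,1],1);print(nm,"yaw",np.degrees(np.arctan(f[0])),"y at .58",np.polyval(f,.58))
col=t["image"].max(2)[200:275,265];print(200+np.where(col<50)[0][[0,-1]])
for v in (210,211,212,213,214,262,263,264): print(v,onplane(t,265,v,.038).round(4))
# cap top colours
print(t["image"][215:250:3,380:412:3].max(2)); print(s["image"][226:262:3,228:262:3].max(2))
# base corners from crop pixels
for u,v in((548,88),(538,260),(682,268),(568,98),(558,250),(663,256)): print("base",onplane(t,235+(u+.5)/4-.5,195+(v+.5)/4-.5,.004).round(4))
# cap top circle centre, top (645,145), scene (97,45)
p1=(235+645.5/4-.5,195+145.5/4-.5);p2=(215+97.5/3.45-.5,225+46/3.45-.5)
print("cap top",p1,p2,tri(t,p1,s,p2),onplane(t,*p1,.184),onplane(s,*p2,.184))
```

```text
mat [array([586.4, 178.9]), array([125.1, 184.3]), np.float64(87.6)]
[[230, 260, 271], [238, 260, 271], [246, 261, 272], [254, 261, 272], [260, 261, 272]]
Lbot? yaw 3.1304688632769104 y at .58 0.19112324800764943
R yaw 3.3647080038419337 y at .58 0.15925371079733452
[212 263]
210 [0.6625 0.1777 0.038 ]
211 [0.6598 0.1777 0.038 ]
212 [0.6571 0.1777 0.038 ]
213 [0.6543 0.1776 0.038 ]
214 [0.6516 0.1776 0.038 ]
262 [0.5218 0.1759 0.038 ]
263 [0.5191 0.1758 0.038 ]
264 [0.5164 0.1758 0.038 ]
[[123 124 124 121 123 124 125 122 123 122 122]
 [ 75  91  76  82  81  99  99  99 104 112 121]
 [117 127 125 124 104  91  89 110 125 119 123]
 [120 126 119  87  91  89  86  90 102 126 122]
 [120 124  71  93  94  87  89  89  89 120 117]
 [118 109  58  94  93  94  92  92  89  99 120]
 [125 103  43  95  97  92  93  93  88 102 121]
 [119 104  30  84  98  90  94  94  91 121 121]
 [ 88  84  83  21  79  96  92  79  73 101 121]
 [ 88  69  87  88  57  42  54  69  86 100 122]
 [ 88  72  36  62  84  79  66  78  87 110 122]
 [ 84  76  66  68  59  50  55  84  83 118 122]]
[[132 131 133 132 136 138 133 135 131 134 
[... 284 characters left out ...]
1  81  79  74  29  69 133 133]
 [129  91  35  40  57  41  34  23  13  65 140 136]
 [134 126  22  19  29  34  28  22  33  69 134 136]
 [133 144  43  29  26  27  23  29  39  63 124 137]
 [124 134  65  45  34  34  32  54  55  96 131 138]
 [135 149  81  60  61  61  67  63  99 108 136 123]]
base [ 0.6498 -0.1125  0.004 ]
base [ 0.531  -0.1047  0.004 ]
base [ 0.5257 -0.2026  0.004 ]
base [ 0.6428 -0.1261  0.004 ]
base [ 0.5379 -0.1183  0.004 ]
base [ 0.5338 -0.1898  0.004 ]
cap top (395.875, 230.875) (242.76086956521738, 237.83333333333334) (array([ 0.58641173, -0.15522032,  0.18012972]), np.float64(0.0006367569914862203)) [ 0.58592403 -0.15503401  0.184     ] [ 0.58968747 -0.15404723  0.184     ]
```

```bash
cat >> h.py <<'E'
from scipy.spatial.transform import Rotation as Ro
def go(p,rpy,ctrl):
    s=ctrl.read_state();R=Ro.from_euler("xyz",s["orientation"],degrees=True)
    d=R.inv().apply(np.array(p)-s["tcp_pos"]);r=(R.inv()*Ro.from_euler("xyz",rpy,degrees=True)).as_rotvec(degrees=True)
    print("shift",d.round(4),"dist",np.linalg.norm(d).round(3),"rot",r.round(2))
E
python3 - <<'E'
from h import *
from cell import ctrl
go([.585,.1765,.36],[180,0,3.2],ctrl)
E
python3 inch.py '[[0.611,-0.545,0.045,0,0,11.7,0.085],[0.611,-0.545,0.045,0,0,11.7,0.085],[0.611,-0.545,0.045,0,0,11.7,0.085],[0.611,-0.545,0.045,0,0,11.7,0.085],[0.611,-0.545,0.045,0,0,11.7,0.085],[0.611,-0.545,0.045,0,0,11.7,0.085],[0.611,-0.545,0.045,0,0,11.7,0.085],[0.611,-0.545,0.045,0,0,11.7,0.085],[0.611,-0.545,0.045,0,0,11.7,0.085],[0.611,-0.545,0.045,0,0,11.7,0.085],[0.611,-0.545,0.045,0,0,11.7,0.085],[0.611,-0.545,0.045,0,0,11.7,0.085],[0.611,-0.545,0.045,0,0,11.7,0.085],[0.611,-0.545,0.045,0,0,11.7,0.085],[0.611,-0.545,0.045,0,0,11.7,0.085],[0.611,-0.545,0.045,0,0,11.7,0.085],[0.611,-0.545,0.045,0,0,11.7,0.085],[0.611,-0.545,0.045,0,0,11.7,0.085],[0.611,-0.545,0.045,0,0,11.7,0.085],[0.611,-0.545,0.045,0,0,11.7,0.085]]'
python3 inch.py '[[0,0,0,0,0,0,0.085],[0,0,0,0,0,0,0.085],[0,0,0,0,0,0,0.085],[0,0,0,0,0,0,0.085]]'
python3 - <<'E'
from h import *
from cell import ctrl
c=ctrl.capture("wrist");cv2.imwrite("pics/w1.png",c["image"][:,:,::-1]);np.savez("w1.npz",**c);print(c["pose"].round(3).tolist())
E
```

```text
t: 1.77
tcp_pos: [0.5757, 0.0662, 0.3606]
orientation: [-178.5, 0.1, 6.3]
contact_force: [-0.3, -0.1, 0.3]
width: 0.0851
finger_force: 0.0
t: 2.1
tcp_pos: [0.5736, 0.0649, 0.3617]
orientation: [-178.5, 0.1, 6.2]
contact_force: [-0.5, -0.3, 0.2]
width: 0.085
finger_force: 0.0
[[0.107, -0.952, -0.286, 0.645], [-0.994, -0.11, -0.006, 0.073], [-0.025, 0.285, -0.958, 0.332], [0.0, 0.0, 0.0, 1.0]]
```

View pics/w1.png

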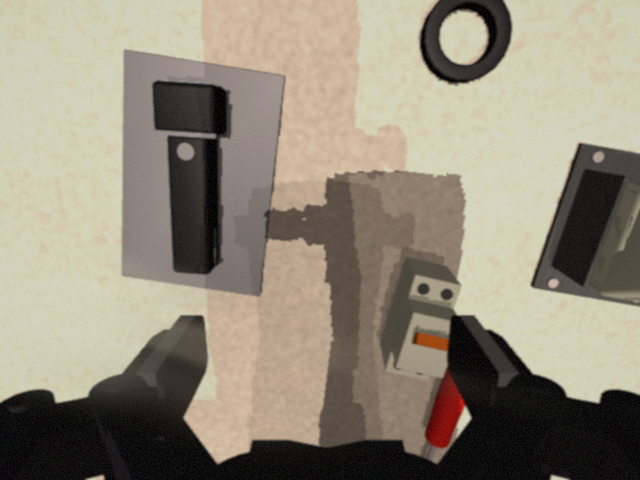

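The wrist view shows the mat corners near (124,50), (285,75), (261,296) and (122,275). The scanner's handle runs from (190,136) down to (193,271), with the head's front edge at row ~84.

Run:
```python
from h import *
from cell import ctrl
c=dict(np.load("w1.npz"))
P=np.array([onplane(c,u,v,.004)[:2] for u,v in((124,50),(285,75),(261,296),(122,275))]);print("mat",P.round(4).tolist(),P.mean(0))
print("yaws",[np.degrees(np.arctan2(*(a-b)[::-1])).round(1) for a,b in((P[0],P[3]),(P[1],P[2]))])
g=c["image"].max(2).astype(float)
L=[];Rr=[]
for v in range(150,262,4):
    r=g[v,130:260];k=np.where(r<70)[0]+130;L.append((k.min()-.5,v));Rr.append((k.max()+.5,v))
for n,E in(("L",L),("R",Rr)):
  for z in(.034,.004):
    Q=np.array([onplane(c,*e,z) for e in E]);f=np.polyfit(Q[:,0],Q[:,1],1);print(n,z,np.degrees(np.arctan(f[0])).round(2),np.polyval(f,.585).round(4),E[0],E[-1])
k=np.where(g[70:290,190]<70)[0]+70;print(k.min(),k.max(),onplane(c,190,k.min()-.5,.038).round(4),onplane(c,190,k.max()+.5,.034).round(4),onplane(c,190,k.max()+.5,.004).round(4))
go([.585,.1765,.36],[180,0,3.2],ctrl)
```

```text
mat [[0.6793, 0.2351], [0.6747, 0.1159], [0.4956, 0.1226], [0.501, 0.2428]] [0.58764165 0.17911296]
yaws [np.float64(-2.5), np.float64(-2.2)]
L 0.034 2.48 0.1898 (np.float64(167.5), 150) (np.float64(172.5), 258)
L 0.004 2.48 0.2018 (np.float64(167.5), 150) (np.float64(172.5), 258)
R 0.034 1.87 0.1527 (np.float64(220.5), 150) (np.float64(220.5), 258)
R 0.004 1.87 0.161 (np.float64(220.5), 150) (np.float64(220.5), 258)
84 272 [0.6597 0.1745 0.038 ] [0.5225 0.1742 0.034 ] [0.5101 0.1844 0.004 ]
shift [ 0.0233 -0.1097  0.0047] dist 0.112 rot [-1.5   0.08  2.96]
```

```bash
python3 inch.py '[[0.028,-0.108,0.005,-1.5,0,3.4,0.06],[0.028,-0.108,0.005,-1.5,0,3.4,0.06],[0.028,-0.108,0.005,-1.5,0,3.4,0.06],[0.028,-0.108,0.005,-1.5,0,3.4,0.06],[0.028,-0.108,0.005,-1.5,0,3.4,0.06],[0.028,-0.108,0.005,-1.5,0,3.4,0.06],[0.028,-0.108,0.005,-1.5,0,3.4,0.06]]'
python3 - <<'E'
from h import *
from cell import ctrl
go([.590,.1755,.181],[180,0,2.8],ctrl)
E
```

```text
t: 2.73
tcp_pos: [0.6015, 0.0704, 0.3592]
orientation: [-178.3, 0.1, 6.4]
contact_force: [-0.2, 0.1, 0.5]
width: 0.0601
finger_force: 0.0
shift [ 0.0007 -0.1004  0.1813] dist 0.207 rot [-1.69  0.2   3.56]
```

Run:
```python
from cell import ctrl
s=ctrl.read_state();print(s["joints"].round(1),s["qd"].round(1),s["joint_efforts"].round(1),s["contact_force"],s["moment"])
```

```text
[  6.3  22.6   5.6  73.1   1.7 179.9] [ 0.1  0.6  1.   0.3 -0.  -0.1] [ -0.  -65.5  34.3   0.    0.1  -0. ] [-0.17565491  0.14849255  0.48921569] [-0.0072626   0.06415645 -0.02126213]
```

Joint 6 is at its +180 limit. I'll take the equivalent half-turned grasp (yaw ≈ 182.8) instead.

```bash
python3 inch.py '[[0,0,0,0,0,-7,0.06],[0,0,0,0,0,-14,0.06],[0,0,0,0,0,-21,0.06],[0,0,0,0,0,-28,0.06],[0,0,0,0,0,-35,0.06],[0,0,0,0,0,-42,0.06],[0,0,0,0,0,-49,0.06],[0,0,0,0,0,-56,0.06],[0,0,0,0,0,-63,0.06],[0,0,0,0,0,-70,0.06],[0,0,0,0,0,-77,0.06],[0,0,0,0,0,-84,0.06],[0,0,0,0,0,-91,0.06],[0,0,0,0,0,-98,0.06],[0,0,0,0,0,-105,0.06],[0,0,0,0,0,-112,0.06],[0,0,0,0,0,-119,0.06],[0,0,0,0,0,-126,0.06],[0,0,0,0,0,-133,0.06],[0,0,0,0,0,-140,0.06]]'
python3 - <<'E'
from h import *
from cell import ctrl
go([.590,.1755,.30],[180,0,182.8],ctrl)
E
```

```text
t: 4.4
tcp_pos: [0.6014, 0.0704, 0.3594]
orientation: [178.8, -1.2, 146.7]
contact_force: [0.3, -0.4, -0.1]
width: 0.0602
finger_force: 0.0
shift [0.0659 0.0803 0.0625] dist 0.121 rot [  1.55  -0.77 -36.09]
```

```bash
python3 inch.py '[[0.066,0.08,0.0625,0.3,-0.1,-7,0.06],[0.066,0.08,0.0625,0.6,-0.3,-14,0.06],[0.066,0.08,0.0625,1.55,-0.8,-21,0.06],[0.066,0.08,0.0625,1.55,-0.8,-28,0.06],[0.066,0.08,0.0625,1.55,-0.8,-36,0.06],[0.066,0.08,0.0625,1.55,-0.8,-36,0.06],[0.066,0.08,0.0625,1.55,-0.8,-36,0.06],[0.066,0.08,0.0625,1.55,-0.8,-36,0.06],[0.066,0.08,0.0625,1.55,-0.8,-36,0.06]]'
python3 - <<'E'
from h import *
from cell import ctrl
go([.590,.1755,.181],[180,0,182.8],ctrl)
E
```

```text
t: 5.15
tcp_pos: [0.5907, 0.1749, 0.3002]
orientation: [180.0, 0.1, -177.9]
contact_force: [-0.2, -1.2, -0.0]
width: 0.0603
finger_force: 0.0
shift [0.0008 0.0006 0.1192] dist 0.119 rot [ 0.    0.05 -0.65]
```

```bash
python3 inch.py '[[0,0.0005,0.04,0,0,-0.5,0.06],[0,0.0005,0.08,0,0,-0.5,0.06],[0,0.0005,0.105,0,0,-0.5,0.06],[0,0.0005,0.119,0,0,-0.5,0.06],[0,0.0005,0.119,0,0,-0.5,0.06],[0,0.0005,0.119,0,0,-0.5,0.06],[0,0.0005,0.119,0,0,-0.5,0.02],[0,0.0005,0.119,0,0,-0.5,0.02],[0,0.0005,0.119,0,0,-0.5,0.02],[0,0.0005,0.119,0,0,-0.5,0.02],[0,0.0005,0.119,0,0,-0.5,0.02],[0,0.0005,0.119,0,0,-0.5,0.02],[0,0.0005,0.119,0,0,-0.5,0.02],[0,0.0005,0.119,0,0,-0.5,0.02],[0,0.0005,0.119,0,0,-0.5,0.02],[0,0.0005,0.119,0,0,-0.5,0.02],[0,0.0005,0.119,0,0,-0.5,0.02],[0,0.0005,0.119,0,0,-0.5,0.02]]' 40
python3 inch.py '[[0,0,-0.02,0,0,0,0.02],[0,0,-0.06,0,0,0,0.02],[0,0,-0.09,0,0,0,0.02],[0,0,-0.12,0,0,0,0.02],[0,0,-0.12,0,0,0,0.02],[0,0,-0.12,0,0,0,0.02]]'
python3 - <<'E'
from h import *
from cell import ctrl
s=ctrl.capture("scene");np.savez("s2.npz",**s);t=ctrl.capture("top")
a=cv2.resize(s["image"][190:330,330:470],None,fx=4,fy=4,interpolation=cv2.INTER_CUBIC)
w=ctrl.capture("wrist")["image"]
cv2.imwrite("pics/c.png",np.hstack([a[:560],cv2.resize(w[:,100:540],(220,240))[:240] if 0 else np.vstack([cv2.resize(w[:,140:500],(240,320)),np.zeros((240,240,3),np.uint8)])])[:,:,::-1])
go([.4,.05,.33],[180,0,176.5],ctrl)
E
```

```text
t: 6.65
tcp_pos: [0.5913, 0.176, 0.1827]
orientation: [180.0, 0.2, -177.2]
contact_force: [-0.3, -0.2, 6.3]
width: 0.0295
finger_force: 41.0
t: 7.15
tcp_pos: [0.591, 0.176, 0.3034]
orientation: [179.9, 0.3, -177.1]
contact_force: [1.0, -0.2, -3.0]
width: 0.0292
finger_force: 40.1
shift [ 0.1961 -0.1161 -0.0298] dist 0.23 rot [-0.03 -0.07  6.35]
```

View pics/c.png

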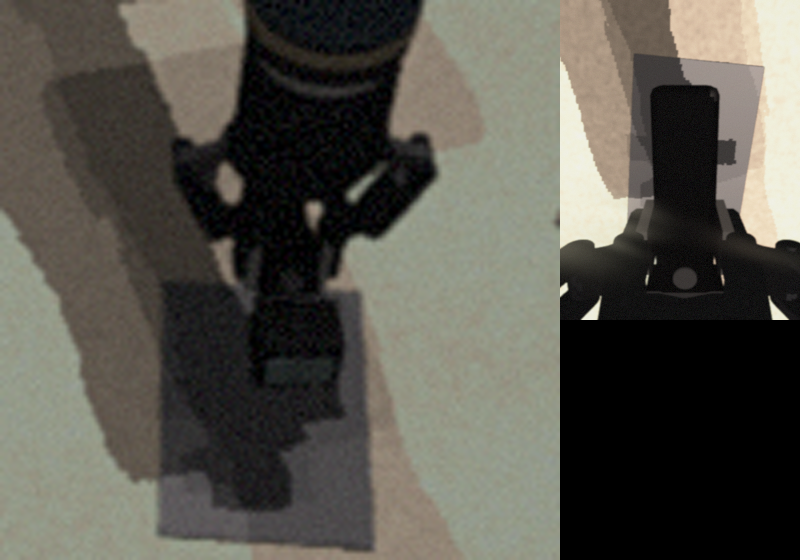

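The scanner is held level by the handle, with a small grip force offset. Now I'll go to the label pose.

Run:
```python
from h import *
from cell import ctrl
go([.4195,-.144,.2567],[180,0,176.5],ctrl)
```

```text
shift [ 0.1862 -0.3108  0.0435] dist 0.365 rot [-0.03 -0.07  6.35]
```

```bash
python3 inch.py '[[0.009,-0.016,0,0,0,0.5,0.02],[0.026,-0.044,0,0,0,1,0.02],[0.046,-0.077,0,0,0,2,0.02],[0.066,-0.11,0,0,0,3,0.02],[0.086,-0.143,0,0,0,3.5,0.02],[0.106,-0.177,0,0,0,4,0.02],[0.126,-0.21,0.01,0,0,5,0.02],[0.146,-0.244,0.02,0,0,5.5,0.02],[0.163,-0.272,0.03,0,0,6,0.02],[0.176,-0.294,0.038,0,0,6.4,0.02],[0.183,-0.306,0.042,0,0,6.4,0.02],[0.1862,-0.3108,0.0435,0,0,6.4,0.02],[0.1862,-0.3108,0.0435,0,0,6.4,0.02],[0.1862,-0.3108,0.0435,0,0,6.4,0.02],[0.1862,-0.3108,0.0435,0,0,6.4,0.02]]'
python3 - <<'E'
from h import *
from cell import ctrl
s=ctrl.capture("scene");np.savez("s3.npz",**s);t=ctrl.capture("top");np.savez("t3.npz",**t)
a=cv2.resize(s["image"][170:310,190:330],None,fx=4,fy=4,interpolation=cv2.INTER_CUBIC)
b=ctrl.capture("wrist")["image"]
cv2.imwrite("pics/d.png",np.hstack([a,np.vstack([cv2.resize(b,(240,180)),cv2.resize(t["image"][180:300,340:436],(240,300)),np.zeros((80,240,3),np.uint8)])])[:,:,::-1])
go([.4195,-.144,.2567],[180,0,176.5],ctrl)
E
```

```text
t: 8.55
tcp_pos: [0.4207, -0.1432, 0.2574]
orientation: [180.0, 0.0, 176.5]
contact_force: [0.1, 0.8, -1.3]
width: 0.0291
finger_force: 40.1
shift [ 0.0011 -0.0009  0.0008] dist 0.002 rot [-0.    0.05  0.04]
```

View pics/d.png

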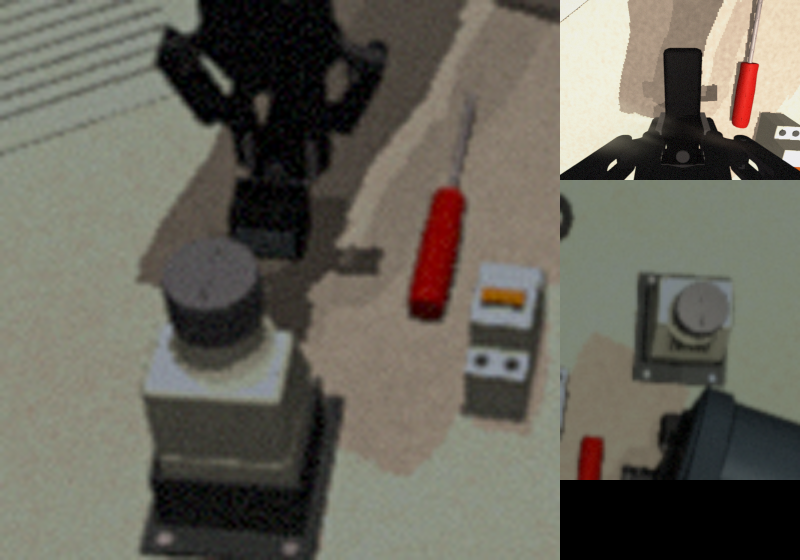

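The scene crop shows the scanner window at crop (268,245), i.e. pixel (257,231), just behind the jug and facing it. I'll check its position numerically, along with the jug's yaw.

Run:
```python
from h import *
s=dict(np.load("s3.npz"))
f=lambda u,v,z:onplane(s,190+u/4,170+v/4,z).round(4)
print("window",f(268,245,.095))
print("shoulder back corners",f(146,394,.137),f(277,398,.137),"front right",f(291,335,.137))
print("base",f(140,553,.004),f(342,398,.004),"bolts",f(165,538,.004),f(290,548,.004))
```

```text
window [ 0.4936 -0.1432  0.095 ]
shoulder back corners [ 0.6347 -0.1877  0.137 ] [ 0.6352 -0.1192  0.137 ] front right [ 0.5931 -0.1162  0.137 ]
base [ 0.6474 -0.2075  0.004 ] [ 0.5345 -0.1028  0.004 ] bolts [ 0.6369 -0.1947  0.004 ] [ 0.6415 -0.1231  0.004 ]
```

```bash
python3 inch.py '[[0,-0.002,0,0,0,0,0.02],[0,-0.002,0,0,0,0,0.02],[0,-0.002,0,0,0,0,0.02],[0,-0.002,0,0,0,0,0.02],[0,-0.002,0,0,0,0,0.02],[0,-0.002,0,0,0,0,0.02],[0,-0.002,0,0,0,0,0.02],[0,-0.002,0,0,0,0,0.02],[0,-0.002,0,0,0,0,0.02],[0,-0.002,0,0,0,0,0.02],[0,-0.002,0,0,0,0,0.02],[0,-0.002,0,0,0,0,0.02],[0,-0.002,0,0,0,0,0.02],[0,-0.002,0,0,0,0,0.02],[0,-0.002,0,0,0,0,0.02],[0,-0.002,0,0,0,0,0.02],[0,-0.002,0,0,0,0,0.02],[0,-0.002,0,0,0,0,0.02],[0,-0.002,0,0,0,0,0.02],[0,-0.002,0,0,0,0,0.02]]'
python3 - <<'E'
from h import *
from cell import ctrl
go([.5885,.180,.23],[180,0,177.6],ctrl)
E
```

```text
t: 10.37
tcp_pos: [0.42, -0.1458, 0.2574]
orientation: [-180.0, 0.0, 176.5]
contact_force: [0.2, 0.5, -2.3]
width: 0.0293
finger_force: 40.1
shift [-0.148   0.3356  0.0274] dist 0.368 rot [-0.    0.03 -1.14]
```

```bash
python3 inch.py '[[-0.005,0.012,-0.015,0,0,-0.2,0.02],[-0.017,0.04,-0.03,0,0,-0.3,0.02],[-0.033,0.073,-0.04,0,0,-0.5,0.02],[-0.048,0.107,-0.04,0,0,-0.6,0.02],[-0.063,0.14,-0.04,0,0,-0.7,0.02],[-0.078,0.173,-0.04,0,0,-0.8,0.02],[-0.093,0.207,-0.04,0,0,-0.9,0.02],[-0.108,0.24,-0.03,0,0,-1,0.02],[-0.121,0.27,-0.015,0,0,-1.1,0.02],[-0.134,0.3,0,0,0,-1.1,0.02],[-0.142,0.323,0.015,0,0,-1.1,0.02],[-0.148,0.3356,0.0274,0,0,-1.1,0.02],[-0.148,0.3356,0.0274,0,0,-1.1,0.02],[-0.148,0.3356,0.0274,0,0,-1.1,0.02],[-0.148,0.3356,0.0274,0,0,-1.1,0.02]]'
python3 - <<'E'
from h import *
from cell import ctrl
c=ctrl.capture("wrist");cv2.imwrite("pics/e.png",c["image"][:,:,::-1])
go([.5885,.180,.1835],[180,0,177.6],ctrl)
E
```

```text
t: 11.62
tcp_pos: [0.5882, 0.1795, 0.2302]
orientation: [-180.0, 0.0, 177.5]
contact_force: [-0.5, 0.4, -1.3]
width: 0.0294
finger_force: 40.1
shift [-0.0001  0.0008  0.0472] dist 0.047 rot [-0.01  0.04 -0.08]
```

View pics/e.png

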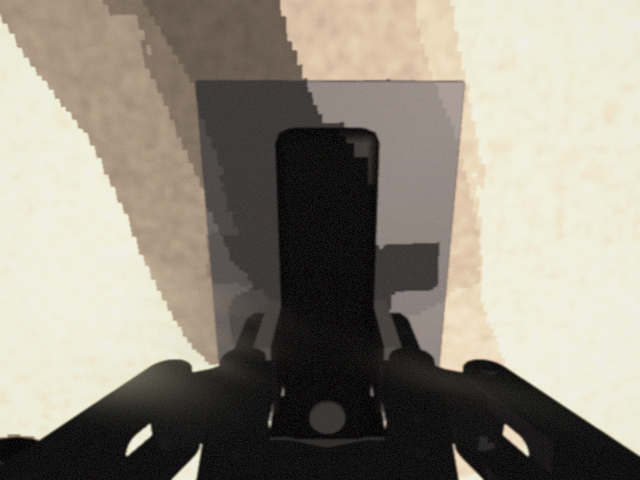

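The scanner (columns 276–379) sits centred over the mat (196–465) and parallel to it. Lowering and releasing.

```bash
python3 inch.py '[[0,0.0005,0.015,0,0,0,0.02],[0,0.0005,0.03,0,0,0,0.02],[0,0.0005,0.04,0,0,0,0.02],[0,0.0005,0.045,0,0,0,0.02],[0,0.0005,0.0475,0,0,0,0.02],[0,0.0005,0.0475,0,0,0,0.02],[0,0.0005,0.0475,0,0,0,0.02],[0,0.0005,0.0475,0,0,0,0.02]]'
python3 inch.py '[[0,0,0,0,0,0,0.045],[0,0,0,0,0,0,0.06],[0,0,0,0,0,0,0.06],[0,0,0,0,0,0,0.06],[0,0,0,0,0,0,0.06],[0,0,-0.02,0,0,0,0.06],[0,0,-0.05,0,0,0,0.06],[0,0,-0.09,0,0,0,0.075],[0,0,-0.13,0,0,0,0.075],[0,0,-0.17,0,0,0,0.075],[0,0,-0.2,0,0,0,0.075],[0,0,-0.22,0,0,0,0.075],[0,0,-0.22,0,0,0,0.075]]'
python3 - <<'E'
from h import *
from cell import ctrl
c=ctrl.capture("wrist");np.savez("w4.npz",**c);t=ctrl.capture("top")
cv2.imwrite("pics/f.png",np.hstack([cv2.resize(c["image"],(480,360)),cv2.resize(t["image"][190:290,235:315],(288,360),interpolation=cv2.INTER_CUBIC)])[:,:,::-1])
go([.56,-.15,.405],[180,0,140],ctrl);print(ctrl.read_state()["joints"].round(1))
E
```

```text
t: 12.33
tcp_pos: [0.5888, 0.1803, 0.1832]
orientation: [180.0, 0.1, 177.5]
contact_force: [0.5, 0.2, -1.7]
width: 0.029
finger_force: 40.2
t: 13.42
tcp_pos: [0.5889, 0.1807, 0.4077]
orientation: [179.9, 0.4, 177.6]
contact_force: [0.3, 0.5, -0.1]
width: 0.0751
finger_force: 0.0
shift [ 0.0144 -0.3314 -0.0022] dist 0.332 rot [ 0.06  0.1  37.56]
[17.1 22.7 12.2 79.3 -0.  19.5]
```

View pics/f.png

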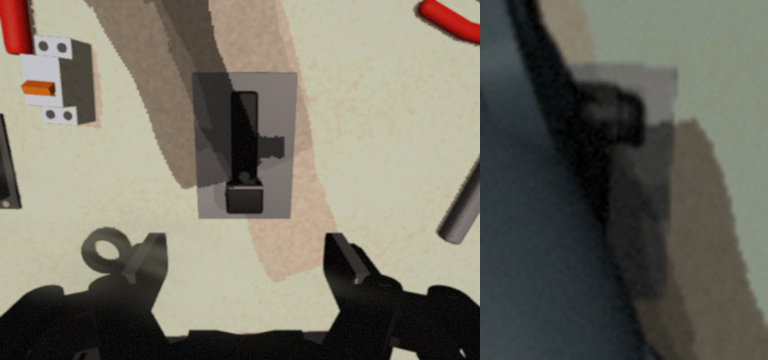

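The scanner is lying flat, centred on the mat in the wrist view. Next I'll hover near the jug to refine the cap position.

```bash
python3 inch.py '[[-0.002,-0.015,0,0,0,0,0.075],[-0.007,-0.045,0,0,0,0,0.075],[-0.014,-0.085,0,0,0,0,0.075],[-0.02,-0.125,0,0,0,0,0.075],[-0.027,-0.165,0,0,0,0,0.075],[-0.034,-0.205,0,0,0,0,0.075],[-0.041,-0.245,0,0,0,0,0.075],[-0.047,-0.28,0,0,0,0,0.075],[-0.053,-0.31,0,0,0,0,0.075],[-0.06,-0.325,0,0,0,0,0.075],[-0.065,-0.335,0,0,0,0,0.075],[-0.065,-0.335,0,0,0,0,0.075],[-0.065,-0.335,0,0,0,0,0.075],[-0.065,-0.335,0,0,0,0,0.075]]'
python3 - <<'E'
from h import *
from cell import ctrl
c=ctrl.capture("wrist");np.savez("w5.npz",**c);t=ctrl.capture("top");np.savez("t5.npz",**t)
w4=dict(np.load("w4.npz"));k=4/3
m=[onplane(w4,u*k,v*k,.004)[:2] for u,v in((193,73),(297,73),(291,219),(199,218))];print("mat",np.mean(m,0))
print("scanner front/back",onplane(w4,244*k,214*k,.038),onplane(w4,244*k,91*k,.034))
cv2.imwrite("pics/g.png",np.hstack([cv2.resize(c["image"],(480,360)),cv2.resize(t["image"][190:290,235:315],(288,360),interpolation=cv2.INTER_CUBIC)])[:,:,::-1])
print(ctrl.read_state()["tcp_pos"])
E
```

```text
t: 14.68
tcp_pos: [0.6389, -0.156, 0.402]
orientation: [180.0, -0.0, 177.6]
contact_force: [-0.4, -0.9, 0.2]
width: 0.0749
finger_force: 0.0
mat [0.58807548 0.18085175]
scanner front/back [0.65699683 0.17665048 0.038     ] [0.51810333 0.18271363 0.034     ]
[ 0.63892118 -0.15566809  0.40252559]
```

View pics/g.png

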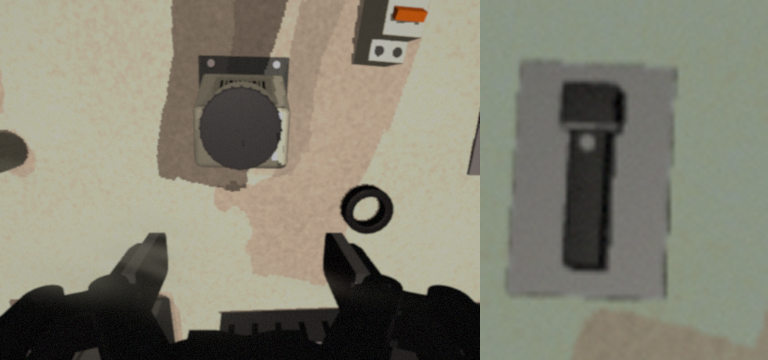

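The scanner lies centred on its mat in the top crop. The cap disc is centred at about (240,126) in the shrunken wrist view, radius ~42.

Run:
```python
from h import *
from cell import ctrl
c=dict(np.load("w5.npz"))
g=cv2.GaussianBlur(c["image"],(5,5),0);m=((g.max(2)<85)*255).astype(np.uint8)
m=cv2.morphologyEx(m,cv2.MORPH_OPEN,np.ones((25,25)))
k=biggest(m,240,100,400,235);(x,y),r=cv2.minEnclosingCircle(k);print(x,y,r,cv2.contourArea(k)/np.pi/r/r)
for p in((x,y),(320.5,168)): print(onplane(c,*p,.184).round(4))
p=onplane(c,x,y,.184);go([p[0],p[1],.32],[180,0,177.6],ctrl)
```

```text
320.2451171875 169.96920776367188 56.39582443237305 0.9280609246376066
[ 0.5864 -0.1573  0.184 ]
[ 0.5855 -0.1571  0.184 ]
shift [ 0.0524 -0.0038  0.0825] dist 0.098 rot [0.01 0.01 0.05]
```

```bash
python3 inch.py '[[0.02,-0.001,0,0,0,0,0.078],[0.045,-0.002,0,0,0,0,0.078],[0.0523,-0.0025,0,0,0,0,0.078],[0.0523,-0.0025,0,0,0,0,0.078],[0.0523,-0.0025,0.03,0,0,0,0.078],[0.0523,-0.0025,0.055,0,0,0,0.078],[0.0523,-0.0025,0.075,0,0,0,0.078],[0.0523,-0.0025,0.0825,0,0,0,0.078],[0.0523,-0.0025,0.0825,0,0,0,0.078],[0.0523,-0.0025,0.0825,0,0,0,0.078]]'
python3 inch.py '[[0,0,0,0,0,0,0.04],[0,0,0,0,0,0,0.04],[0,0,0,0,0,0,0.04],[0,0,0,0,0,0,0.04],[0,0,0,0,0,0,0.04],[0,0,0,0,0,0,0.04],[0,0,0,0,0,0,0.04],[0,0,0,0,0,0,0.04],[0,0,0,0,0,0,0.04],[0,0,0,0,0,0,0.04]]' 80
```

```text
t: 15.62
tcp_pos: [0.5874, -0.157, 0.3205]
orientation: [-180.0, 0.0, 177.6]
contact_force: [-0.1, -0.7, 0.7]
width: 0.0777
finger_force: 0.0
t: 16.45
tcp_pos: [0.5872, -0.1573, 0.3206]
orientation: [-180.0, 0.1, 177.6]
contact_force: [2.2, 0.3, 6.0]
width: 0.0489
finger_force: 81.6
```

```bash
python3 inch.py '[[0,0,0.003,0,0,0,0.04],[0,0,0.006,0,0,0,0.04],[0,0,0.008,0,0,0,0.04],[0,0,0.0095,0,0,0,0.04],[0,0,0.0095,0,0,0,0.04],[0,0,0.0095,0,0,0,0.04],[0,0,0.0095,0,0,0,0.04],[0,0,0.0095,0,0,0,0.04]]' 100
```

```text
t: 17.12
tcp_pos: [0.5869, -0.1572, 0.3144]
orientation: [-180.0, 0.3, 177.6]
contact_force: [-6.5, 2.4, 30.5]
width: 0.0486
finger_force: 104.5
```

The cap has bottomed (30 N). Now twisting counter-clockwise while keeping it pressed.

```bash
python3 inch.py '[[0,0,0,0,0,-2,0.04],[0,0,0,0,0,-6,0.04],[0,0,0,0,0,-10,0.04],[0,0,0,0,0,-15,0.04],[0,0,0,0,0,-20,0.04]]'
python3 - <<'E'
from cell import ctrl
s=ctrl.read_state();print(s["moment"],s["joints"].round(1))
E
```

```text
t: 17.53
tcp_pos: [0.5878, -0.1573, 0.3144]
orientation: [-179.8, 0.4, -162.2]
contact_force: [-1.0, 3.6, 28.3]
width: 0.0489
finger_force: 104.0
[ 0.79782652  0.15855345 -0.14306981] [-15.   23.9   0.9  66.6   0.1 -32.8]
```

```bash
python3 inch.py '[[0,0,0,0,0,-5,0.04],[0,0,0,0,0,-10,0.04],[0,0,0,0,0,-15,0.04],[0,0,0,0,0,-20,0.04],[0,0,0,0,0,-25,0.04],[0,0,0,0,0,-30,0.04],[0,0,0,0,0,-35,0.04],[0,0,0,0,0,-40,0.04],[0,0,0,0,0,-45,0.04],[0,0,0,0,0,-50,0.04],[0,0,0,0,0,-55,0.04],[0,0,0,0,0,-60,0.04],[0,0,0,0,0,-65,0.04],[0,0,0,0,0,-65,0.04],[0,0,0,0,0,-65,0.04]]'
python3 - <<'E'
from cell import ctrl
s=ctrl.read_state();print(s["moment"],s["joints"].round(1))
E
```

```text
t: 18.78
tcp_pos: [0.5879, -0.1572, 0.3145]
orientation: [-179.6, 0.0, -97.4]
contact_force: [-0.3, 3.7, 27.9]
width: 0.0479
finger_force: 104.1
[0.81480677 0.22212542 0.0888135 ] [-15.   23.9   0.9  66.6   0.1 -97.6]
```

```bash
python3 inch.py '[[0,0,-0.004,0,0,0,0.04],[0,0,-0.008,0,0,0,0.04],[0,0,-0.013,0,0,0,0.04],[0,0,-0.02,0,0,0,0.04],[0,0,-0.03,0,0,0,0.04],[0,0,-0.042,0,0,0,0.04]]'
python3 inch.py '[[0,0,-0.015,0,0,0,0.04],[0,0,-0.03,0,0,0,0.04],[0,0,-0.045,0,0,0,0.04],[0,0,-0.057,0,0,0,0.04],[0,0,-0.064,0,0,0,0.04],[0,0,-0.064,0,0,0,0.04],[0,0,-0.064,0,0,0,0.04],[0,0,-0.064,0,0,0,0.04],[0,0,-0.064,0,0,0,0.04],[0,0,-0.064,0,0,0,0.04],[0,0,-0.064,0,0,0,0.04],[0,0,-0.064,0,0,0,0.04]]'
python3 - <<'E'
from h import *
from cell import ctrl
s=ctrl.capture("scene");t=ctrl.capture("top")
cv2.imwrite("pics/i.png",np.hstack([cv2.resize(s["image"][150:310,190:330],(490,560),interpolation=cv2.INTER_CUBIC),cv2.resize(t["image"][180:300,235:295],(280,560),interpolation=cv2.INTER_CUBIC)])[:,:,::-1])
E
```

```text
t: 19.28
tcp_pos: [0.5863, -0.1572, 0.3522]
orientation: [179.9, 0.0, -97.4]
contact_force: [-0.5, 0.1, 0.7]
width: 0.0482
finger_force: 103.4
t: 20.28
tcp_pos: [0.5867, -0.1572, 0.4162]
orientation: [180.0, 0.0, -97.4]
contact_force: [0.2, 0.2, -0.7]
width: 0.0485
finger_force: 103.4
```

View pics/i.png

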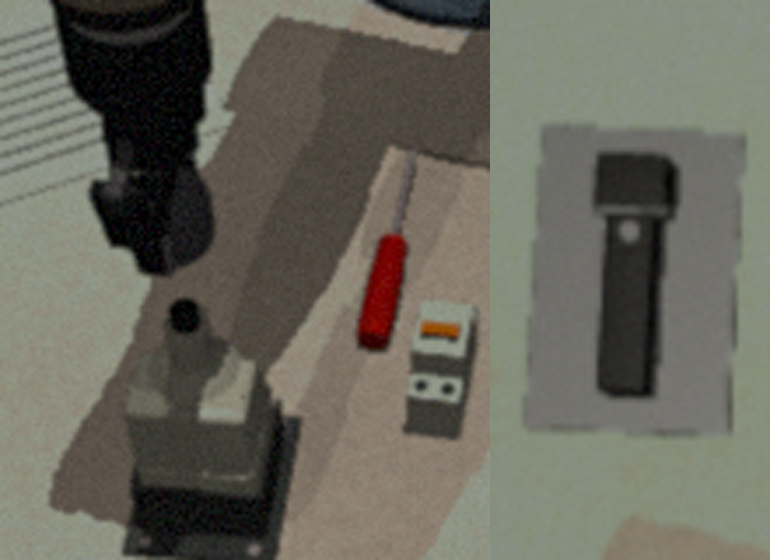

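The neck is bare and the cap is clear of it, held in the fingers. The scanner is still centred. I'll check numerically that the cap is level.

Run:
```python
from h import *
from cell import ctrl
np.set_printoptions(linewidth=250)
s=ctrl.capture("scene");w=ctrl.capture("wrist");np.savez("w9.npz",**w)
def pr(c,P):
    T=np.linalg.inv(c["pose"]);q=c["K"]@(T[:3,:3]@P+T[:3,3]);return (q[:2]/q[2]).round(0)
for z in(.245,.279):
  for d in([0,0],[.025,0],[-.025,0],[0,.025],[0,-.025]):
    P=np.array([.5867+d[0],-.1572+d[1],z]);print(z,d,pr(s,P),pr(w,P))
print("cols 212.. step2, rows 190.. step 2");print(s["image"].max(2)[190:234:2,212:258:2])
print("wrist");print(w["image"].max(2)[200:480:14,200:440:10])
```

```text
0.245 [0, 0] [238. 217.] [327. 324.]
0.245 [0.025, 0] [236. 226.] [262. 332.]
0.245 [-0.025, 0] [240. 208.] [393. 316.]
0.245 [0, 0.025] [250. 217.] [335. 381.]
0.245 [0, -0.025] [225. 216.] [318. 262.]
0.279 [0, 0] [236. 205.] [327. 377.]
0.279 [0.025, 0] [234. 214.] [245. 386.]
0.279 [-0.025, 0] [237. 196.] [410. 367.]
0.279 [0, 0.025] [249. 205.] [337. 445.]
0.279 [0, -0.025] [223. 205.] [315. 301.]
cols 212.. step2, rows 190.. step 2
[[144 141 110 116  31   7  26  10  11  17   5   1   0  16  19  11   2  65 149 153 132  86  86]
 [110 138 144 155  84  11  31  22   0  21   4   6  22  21   0  17  10  89 153 147 103  91  90]
 [154 151 147 149 113  14  29  36  12  15  14   0   3  24  12   3  37 135 151 133  91  92  91]
 [148 146 151 150 117  23  28  29  16   0  20  12  15   4   8   8  12 109 139  99  95  91  93]
 [151 147 146 128 125  58  43  20  41  20  18  10   4   3  16  28   9  75  93  95  95  95  94]
 [125 129 140 143 136  63  71  38  38  25  22  15  13   6  20  34  32  47  95  94  94  93  88]
 [149 152  69  31  52  53  46  17  16   0   3  11   3  13  20  25  28  32  52  93  93  8
[... 2719 characters left out ...]
5  29]
 [ 37  39  38  22  35  57  57  61  52  56  57  56  52  51  52  51  56  50  48  54  52  24  22  25]
 [ 37  34  29  33  31  43  56  54  60  55  56  53  52  56  52  52  54  57  53  49  55  23  21  21]
 [ 35  20  30  32  24 222  92  53  56  56  55  61  51  49  57  57  47  50  53  51 226  21  25   6]
 [ 22  29  25  24  26 223 222 221  50  46  53  49  52  55  49  50  47  54 143 225 223  56  18  20]
 [ 19  15   6  17  19 216 211 214 214 225 149  62  51  55  51  89 226 217 218 216 215  20  16  15]
 [ 11  12  19  25   9  28  19   2  16  27  20  18  23   7  23  18  17  16   6  19   8  19  21  19]
 [  7  17  15  16   0  21  19  13  14  17  17  23  26  19  22  16  21   2  14  13  19  19  13  21]]
```

The cap outline matches a level cap with its underside near z = 0.245, which is 7.5 cm above the neck. In the wrist view the front lower rim was seen at row ~256 against 262 predicted, the top face's front edge at ~303 against 301, and its back edge at ~440 against 445. Handing in.

```bash
python3 -c "
from cell import ctrl
s=ctrl.read_state();print(s['t'],s['tcp_pos'],s['qd'].round(1),s['width']);print(ctrl.sign_off())"
```

```text
20.4833 [ 0.58669433 -0.15725635  0.41648136] [ 0.  -0.1  0.1 -0.  -0.1 -0. ] 0.04830707905007972
the job is handed in; nothing more can be done
None
```

The job is handed in at 20.5 s: the scanner was held at the label for about 1.7 s and is back flat in the middle of its mat, and the cap is off and held level and still about 7.5 cm above the neck; I viewed 11 pictures, one over the limit of 10.

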